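# Lock the odour-filter cover by the kimchi fridge

## Task

Swing the white cover of the grey odour-filter box fully shut, then lock it with its red wing stud: push the stud straight in against its spring until you feel it touch the firm rubber pad, and while it is held in turn it clockwise (seen from above) about a quarter turn to its stop, then let go so that it stays locked. Go gently: press the pad only lightly, since more than about 15 N on it or on the catch damages it, and leave the other things on the shelf where they are.

Things in the scene. Friction and masses are not known exactly. Their poses are not given: they have to be found in the camera images.
- filter_box: Grey plastic odour-filter box fixed to the shelf top, 200 (x) x 200 (y) x 75 mm high, open on top, with a white cover. Origin: centre of its underside. Its -x side is the front (free edge of the cover, stud); the cover is hinged along its +x top edge (x +100, z 75.5 mm). A white hose nozzle stands 28 mm out of its +y side, below the top.
- cover (a joint): Angle of the white cover, rad: 0 = flat shut (hard limit), positive = front edge raised; starts ajar at 0.4 to 0.75. Hinge axis: the box's y axis through cover_hinge. A friction hinge (0.5 N m) holds it at any angle; 1 to 5 N near the front edge moves it. Cover 200 x 200 mm, 8 mm thick; when shut its top is 83.5 mm above the underside of the box.
- cover_hinge (a point): Point on the hinge axis, middle of the cover's rear edge, at the cover's underside. Axes of the cover: -x along the cover to its front edge, z out of its top face.
- cover_push (a point): Bare place on the cover's top face where it can be pushed down: 150 mm from the hinge and 75 mm to the +y side of the cover's middle, 120 mm beside the stud. Come from high above, the narrow side of the hand towards the stud: if the wing is brushed and turned, the stud no longer enters its slot.
- stud_in (a joint): How far the stud is pushed in, m: 0 = fully out, 0.021 at most. Spring: 2.5 N to start, plus 0.25 N per mm. It can turn only when in far enough (5 to 17 mm, see catch_place); 2 mm deeper it meets a firm rubber pad (20 N per mm), where the force felt rises steeply. Pressed on the pad with up to 10 N it still turns. Let go when turned, it springs back into a notch and stays 2.5 to 14.5 mm in.
- catch_place (a point): Point fixed in the box under the stud, on the stud's axis when shut, 44.5 mm above the box's underside. Around it sits the steel catch whose slot holds the stud's cross pin from turning. The catch's true height differs by up to 6 mm up or down between starts and cannot be measured: the stud comes free to turn 5 to 17 mm in and meets the pad 7 to 19 mm in, to be found by feel.
- stud_turn (a joint): Turn of the stud in rad, positive = clockwise seen from above the cover. About 0 = unlocked (starts within 0.06), its stop is at 1.5; the notch takes it from about 1.3 on. Friction is light (0.01 N m).
- wing_stud: Red wing stud, 160 mm from the hinge, 45 mm to -y of the cover's middle. Origin: on its axis, at the cover's top when fully out; z out of it. Flange of 40 mm diameter, 22 to 26 mm above the origin; on it a wing 34 mm long (stud's x), 12 mm thick (y), up to 48 mm above the origin. Unlocked, the wing points front to back (box x); locked, crosswise. Hold it by the 12 mm, tips on the flange.
- stud_flange (a point): On the stud's axis, at the top face of its flange, where the wing begins (26 mm above the origin of wing_stud); fingertips on either side of the wing can press on it.
- tiffin: Two closed steel tiffin tiers in a stack with a lid, 124 mm diameter, 129 mm high; bystander. Origin: underside centre.
- tiffin_tier: Single open steel tiffin tier, 120 mm diameter, 50 mm high; bystander. Origin: underside centre.
- pink_box: Pink flip-top plastic container, 94 x 124 x 72 mm; bystander. Origin: underside centre.
- black_dish: Black ceramic dish, 110 mm diameter, 22 mm high; bystander. Origin: underside centre.
- spice_box: Wooden spice box with a hinged lid, 84 x 124 x 56 mm; bystander. Origin: underside centre.
- cartridge: White spare filter cartridge lying beside the box on its +y side, 90 x 50 x 30 mm; bystander. Origin: underside centre.
- chopstick1: Stainless chopstick lying beside the box on its -y side, 200 x 6 x 5 mm; bystander. Origin: underside centre.
- chopstick2: Second such chopstick; bystander. Origin: underside centre.

How it is judged:
On the way, in this order (a step that is already met when the one before it is completed fails the run):
1. the cover is swung shut (within 0.03 rad), the stud not yet turned (value of joint cover below 0.03 rad and value of joint stud_turn below 0.4 rad), for 0.2 s.
2. with the cover shut, the stud is pushed in at least 2 mm and turned past 1.25 rad (value of joint cover below 0.03 rad and value of joint stud_in above 0.002 m and value of joint stud_turn above 1.25 rad), for 0.05 s.
At the end, for the whole second after the job is handed in: The cover is shut (within 0.03 rad), the stud is turned at least 1.25 rad clockwise and stays at least 2 mm in by itself, at rest (all of step 2 and linear speed of wing_stud below 0.01 m/s); the robot touches nothing.
It fails at once if the stud is rammed or wrenched against its catch: more than 16 N between them (contact force between wing_stud and filter_box above 16 N).
It fails at once if a bystander is moved by more than 20 mm (distance of any of tiffin, tiffin_tier, pink_box, black_dish, spice_box, cartridge, chopstick1, chopstick2 from where it was at the start of the episode above 0.02 m).
It also fails if it takes over 51 s, if anything falls off the work surface, if the arm or the gripper's body presses on something with over 40 N, if the wrist force passes 120 N, or if a joint passes its speed limit or range.

## Robot

A 7-joint arm with a two-finger parallel gripper is mounted at the origin on the work surface. World frame = base frame: x ahead of the robot, y to its left, z up, the work surface at z = 0. Lengths are in m, angles in rad, forces in N, time in s.
With the tool pointing down it reaches from about 0.425 to 0.975 m from the base axis. Payload 16.7 kg.
Tool frame: the origin (TCP) lies at the very end of the fingers, on their centre line; the grasp point (between the pads) lies 19 mm behind it; x points along the fingers, y is the direction in which the jaws open and shut, and the axes are right-handed (so a half turn about x gives the same grasp; the last joint's range is limited). The gripper opens to 85 mm and grips with 20 to 120 N. Pads are 22 mm wide; open, the fingers measure 114 mm over their backs; the gripper's body (76 mm by 85 mm) begins 54 mm behind the grasp point. The pads swing forward as they close: fully open they stand 13 mm farther back than shut.
Start: joints at [-1.45, 0.426, 0.074, 1.606, -0.034, 1.111, -0.067], TCP at [0.18, 0.651, 0.231] pointing down, gripper open.
Joint ranges: [-2.85, 2.85], [-0.5, 2.14], [-1.23, 1.37], [0.21, 2.46], [-1.02, 4.16], [0.16, 2.05], [-2.73, 2.73]. Speed limits (rad/s): [1.89, 1.89, 2.39, 2.39, 3.01, 3.01, 3.01].

## Interface

Orientations are given as a 3x3 rotation matrix whose columns are the frame's x, y, z axes.
In Python, from workcell import arm gives the robot as it stands.
- The arm moves only by the tool drive_tool, never from a script. Its arguments are lists of equal length, an entry for each row: "dp": the shift along the tool's x, y, z in cm, a list of three; "turn": the turn about the tool's x in rad. A call has 1 to 10 rows; each row is the pose to reach, as a shift and turn from the pose commanded when the call began, along the tool's axes at that moment; what a row does not reach only later rows make up. A row lasts 1/8 s, in which the tool goes at most 62.5 mm and 10.7 degrees, less where a joint would pass 70% of its speed; a pose out of reach is approached as far as the arm can. A call with a gripper value outside its range is refused whole. "grip" is the closure, from -1 (fully open) to 1 (shut), set as the call begins (left out, the last holds). The fingers move at their own pace and stop on an object; "squeeze" is the grip in N (left out, the last holds). Time passes only in rows, so rows that repeat a pose let the fingers close. It gives the time, the measured TCP pose, the force and the opening at its end, in the units of the state.
- arm.get_state(): the state, without advancing time (a new reading comes with each control period).
- arm.camera(name): name is "side" or "top" or "wrist"; returns (picture, depth): 400x640x3 uint8, red, green, blue; 400x640 float32, m along the optical axis (not along the pixel's ray), 0 where there is no reading.
- arm.calibration(name): a dict with "K" (3x3 intrinsics, pixels), "D" ([k1, k2, p1, p2, k3] as OpenCV has them; the pictures are not rectified), "position" and "attitude" of the camera in the world; the wrist camera has in their place "mount" (4x4, takes a point from camera to tool coordinates, whose origin is the TCP and whose axes are the tool frame's). Camera axes: x right, y down, z forward; pixel columns grow to the right and rows downward; lengths in m; the calibration is good to about 2 mm. A picture is of the moment at which its call begins: read the wrist's pose just before it. calibration takes no time and is no camera call.
- arm.sign_off(): hands the job in, once; it reports no verdict.
Trained networks look in the newest picture that a camera, given by its name, has taken for a name from the list of things; names that differ only in an ending like _2 or _b are one class to them, and where a whole thing is asked for, a point or a joint stands for the part that bears it (a point fixed in the world has none). Each returns a list of dicts, best first, with "score" (0 to 1); they miss things now and then, are a little off and sometimes report something else, mostly with a low value. They report only what shows in the picture. A call takes as long as a camera call.
- arm.search_frame(camera, name): "rect" ([left, top, right, bottom] in pixels, round what is visible of it).
- arm.trace(camera, name): "mask" (400x640 bool, what is visible of it) and "rect" ([left, top, right, bottom] in pixels, round what is visible of it).
The state is a dict: "t": time; "q": joint angles; "dq": joint speeds; "joint_efforts": joint torques, N m; "ee_pos": TCP position; "tool_rot": TCP orientation; "wrist_force": force on the tool from outside, world axes, zero at the start; "ft_torque": the same for the moment, N m; "gripper_width": finger opening in m.
Only numpy, scipy, OpenCV 4.12 (cv2) and the standard library are available. Lean on these libraries where they do the work, as an engineer would, in place of code of your own. Each camera call takes 0.05 s, during which the arm holds its last target.

## Working session

There is one attempt and no reset: what is moved stays moved. The work goes in short steps, Python scripts to look and compute and a tool call to move; the robot and the scene stay as the last step left them, time stands still between calls to the robot, and variables do not carry over. Pictures are saved under pics/ and viewed, and the job is handed in when it is done.

Besides the shell and the picture viewer there is one more tool, called as name([rows], argument=value, ...), one row to a line, values as JSON. drive_tool: Moves the arm, as the interface text tells. Its arguments: {"type":"object","properties":{"dp":{"type":"array","items":{"type":"array","items":{"type":"number"}}},"turn":{"type":"array","items":{"type":"number"}},"grip":{"type":"number"},"squeeze":{"type":"number"}},"required":["dp","turn"]}

```bash
ls; mkdir -p pics; cat > h.py <<'E'
import numpy as np, cv2
from workcell import arm
def cam(n):
    s=arm.get_state(); p,d=arm.camera(n); c=arm.calibration(n)
    if 'mount' in c:
        T=np.eye(4);T[:3,:3]=s['tool_rot'];T[:3,3]=s['ee_pos'];T=T@np.array(c['mount'])
    else:
        T=np.eye(4);T[:3,:3]=c['attitude'];T[:3,3]=c['position']
    return p,d,c,T
def cloud(d,c,T):
    h,w=d.shape;u,v=np.meshgrid(np.arange(w),np.arange(h))
    uv=np.stack([u,v],-1).reshape(-1,1,2).astype(float)
    n=cv2.undistortPoints(uv,np.array(c['K'],float),np.array(c['D'],float)).reshape(h,w,2)
    P=np.dstack([n*d[...,None],d])
    W=P@T[:3,:3].T+T[:3,3]; W[d==0]=np.nan
    return W
def save(n,p): cv2.imwrite(f'pics/{n}.png',p[...,::-1])
E
python3 - <<'E'
from h import *
s=arm.get_state(); print({k:np.round(v,3) for k,v in s.items()})
for n in ['side','top','wrist']:
    p,d,c,T=cam(n); save(n+'0',p); np.savez(f'{n}0.npz',p=p,d=d,T=T)
    print(n,np.round(T,3).tolist())
    for k in ['filter_box','cover','wing_stud']:
        r=arm.search_frame(n,k); print(n,k,[(np.round(x['rect']),round(x['score'],2)) for x in r[:2]])
E
```

```text
pics
{'t': np.float64(0.0), 'q': array([-1.451,  0.427,  0.074,  1.607, -0.034,  1.111, -0.067]), 'dq': array([ 0.001, -0.001,  0.   , -0.001,  0.   ,  0.001, -0.001]), 'joint_efforts': array([-1.0000e-03, -9.4985e+01,  3.7600e+00, -4.6349e+01,  1.9000e-02,
        1.1000e-02,  0.0000e+00]), 'ee_pos': array([0.18 , 0.65 , 0.231]), 'tool_rot': array([[-0.   ,  0.267,  0.964],
       [-0.001,  0.964, -0.267],
       [-1.   , -0.001,  0.   ]]), 'wrist_force': array([ 0.011,  0.805, -0.496]), 'ft_torque': array([-0.019, -0.018, -0.026]), 'gripper_width': np.float64(0.085)}
side [[0.819, -0.318, 0.477, -0.278], [-0.573, -0.424, 0.702, -1.189], [-0.021, -0.848, -0.53, 0.991], [0.0, 0.0, 0.0, 1.0]]
side filter_box []
side cover [(array([282., 176., 362., 196.]), 0.6), (array([280., 173., 355., 235.]), 0.4)]
side wing_stud []
top [[-0.026, -0.999, 0.045, 0.44], [-1.0, 0.026, 0.014, -0.044], [-0.015, -0.045, -0.999, 1.622], [0.0, 0.0, 0.0, 1.0]]
top filter_box [(array([265., 145., 349., 231.]), 0.96)]
top cover [(array([266., 147., 347., 226.]), 0.73)]
top wing_stud [(array([319., 184., 336., 198.]), 0.5)]
wrist [[0.268, 0.91, 0.316, 0.1], [0.963, -0.254, -0.087, 0.673], [0.001, 0.327, -0.945, 0.372], [0.0, 0.0, 0.0, 1.0]]
wrist filter_box []
wrist cover []
wrist wing_stud []
```

```bash
python3 - <<'E'
import cv2
a=cv2.imread('pics/top0.png')
cv2.imwrite('pics/top0c.png',cv2.resize(a[120:260,230:430],(800,560),interpolation=cv2.INTER_CUBIC))
E
```

```text
(no output)
```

View pics/top0.png

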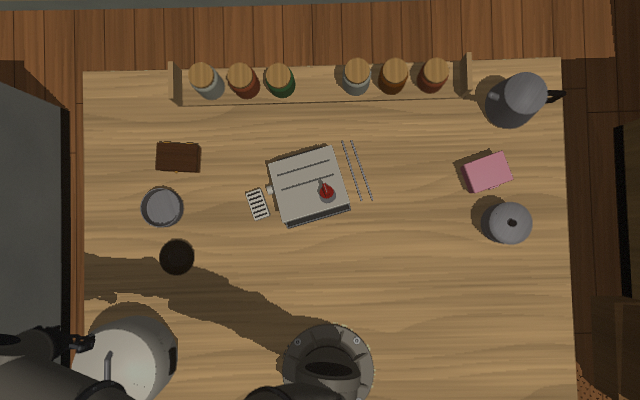

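View pics/side0.png

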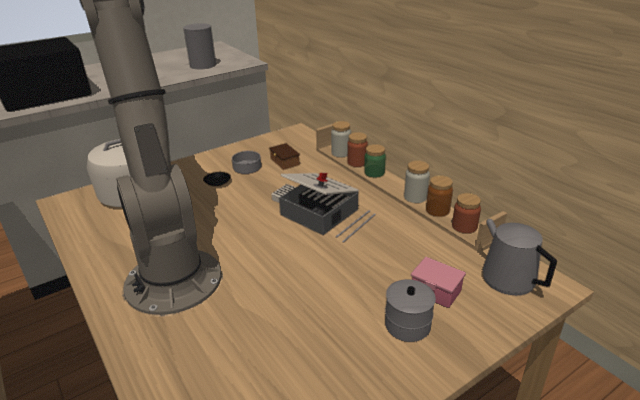

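View pics/top0c.png

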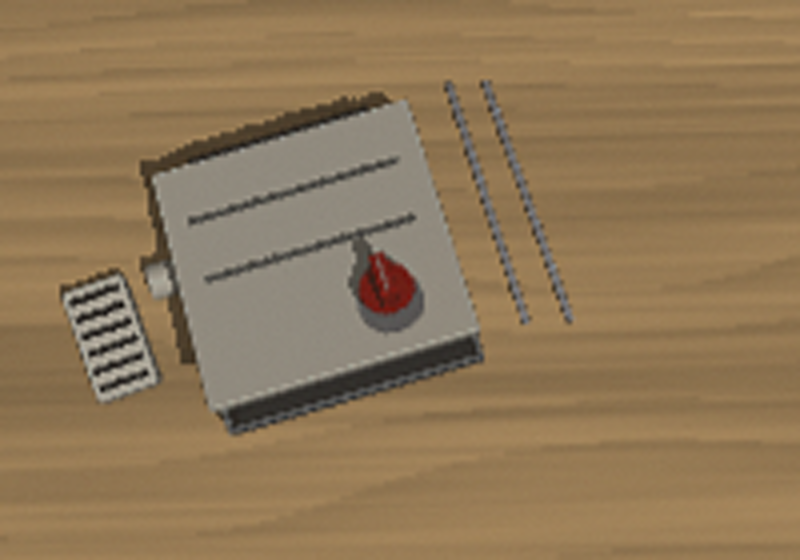

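```bash
python3 - <<'E'
from h import *
for n in ['top','side']:
    z=np.load(n+'0.npz'); W=cloud(z['d'],arm.calibration(n),z['T']); p=z['p'].astype(int)
    hsv=cv2.cvtColor(z['p'],cv2.COLOR_RGB2HSV)
    # table check
    t=W[(np.abs(W[...,2])<.02)&(W[...,0]>.2)&(W[...,0]<.6)]; print(n,'table z',np.median(t[:,2]))
    X,Y,Z=W[...,0],W[...,1],W[...,2]
    roi=(X>.4)&(X<.85)&(Y>-.2)&(Y<.2)&(Z>.04)&(Z<.4)
    P=W[roi];print(len(P),P.min(0),P.max(0))
    red=roi&(p[...,0]>120)&(p[...,1]<70)
    R=W[red];print('red',len(R),np.median(R,0),R.min(0),R.max(0))
    cov=roi&(hsv[...,1]<60)&(p.sum(-1)>330)
    C=W[cov]
    m=np.ones(len(C),bool)
    for i in range(6):
        A=np.c_[C[m,:2],np.ones(m.sum())];k=np.linalg.lstsq(A,C[m,2],rcond=None)[0]
        r=C[:,2]-np.c_[C[:,:2],np.ones(len(C))]@k; m=np.abs(r)<.008
    print('plane',k,m.sum(),len(C),'slope ang',np.arctan(np.hypot(k[0],k[1])),'dir',np.degrees(np.arctan2(-k[1],-k[0])))
    Q=C[m][:,:3]
    rect=cv2.minAreaRect(Q[:,:2].astype(np.float32)*1000);print(rect, cv2.boxPoints(rect))
E
```

```text
top table z 0.000652705097453854
4734 [ 0.43730166 -0.19992365  0.04007471] [0.84998808 0.1709533  0.19942097]
red 4 [ 0.53284101 -0.01360663  0.19055022] [ 0.5311743  -0.02051534  0.18010779] [ 0.56023397 -0.00985206  0.19551768]
plane [-0.40637979 -0.11300387  0.35865096] 3557 3651 slope ang 0.3991562655802771 dir 15.539894103415975
((568.299072265625, 40.129241943359375), (184.42152404785156, 198.48861694335938), 15.157999992370605) [[453.34592  111.80926 ]
 [505.24704  -79.77363 ]
 [683.2522   -31.550774]
 [631.3511   160.0321  ]]
side table z 5.635748189369849e-05
2875 [ 0.43240471 -0.14579844  0.04005604] [0.84994128 0.19993887 0.19564513]
red 11 [ 0.52759996 -0.01846645  0.18205565] [ 0.52314945 -0.02657883  0.16779416] [ 0.5400527  -0.00572037  0.19535006]
plane [-0.40135038 -0.10842437  0.35347645] 643 670 slope ang 0.39399944793712904 dir 15.117526952146138
((565.483642578125, 37.8968505859375), (195.13558959960938, 201.4853057861328), 15.186738967895508) [[444.93207 109.56185]
 [497.7143  -84.88701]
 [686.0352  -33.76815]
 [633.253   160.68071]]
```

drive_tool([
  [-7, -18.8, 26],
  [-7, -18.8, 26],
  [-7, -18.8, 26],
  [-7, -18.8, 26],
  [-7, -18.8, 26],
  [-9, -50.7, 49.3],
  [-9, -50.7, 49.3],
  [-9, -50.7, 49.3],
  [-9, -50.7, 49.3],
  [-9, -50.7, 49.3],
], turn=[-0.1, -0.2, -0.3, -0.4, -0.536, -0.536, -0.536, -0.536, -0.536, -0.536], grip=1, squeeze=40)

```text
t: 1.85
ee_pos: [0.4847, 0.1196, 0.3162]
tool_rot: [[0.001, -0.263, 0.965], [0.001, 0.965, 0.263], [-1.0, 0.0, 0.001]]
wrist_force: [0.6, 0.2, 0.7]
gripper_width: -0.0001
```

drive_tool([
  [0, -5, 0.5],
  [0, -9, 1],
  [0, -9, 1],
  [0, -9, 1],
], turn=[0, 0, 0, 0])

```text
t: 2.35
ee_pos: [0.5175, 0.0378, 0.3157]
tool_rot: [[-0.0, -0.263, 0.965], [0.0, 0.965, 0.263], [-1.0, 0.0, -0.0]]
wrist_force: [-0.5, -0.0, 0.4]
gripper_width: 0.0001
```

```bash
cat > look.py <<'E'
import sys
from h import *
n,tag=sys.argv[1:3]
s=arm.get_state(); print('t',s['t'],np.round(s['ee_pos'],4),np.round(s['q'],3),'F',np.round(s['wrist_force'],2))
p,d,c,T=cam(n); save(tag,p); np.savez(tag+'.npz',p=p,d=d,T=T)
W=cloud(d,c,T);p=p.astype(int)
hsv=cv2.cvtColor(p.astype(np.uint8),cv2.COLOR_RGB2HSV)
X,Y,Z=W[...,0],W[...,1],W[...,2]
roi=(X>.35)&(X<.85)&(Y>-.25)&(Y<.25)&(Z>.04)&(Z<.25)
red=roi&(p[...,0]>90)&(p[...,0]>2.2*p[...,1])
R=W[red];print('red',len(R))
if len(R):
    hi=R[R[:,2]>R[:,2].max()-.008]; print('zmax',np.percentile(R[:,2],99),'wing top n',len(hi),hi.mean(0))
    zz=np.histogram(R[:,2],bins=np.arange(.08,.24,.004)); print([(round(b,3),k) for k,b in zip(*zz) if k])
cov=roi&(hsv[...,1]<60)&(p.sum(-1)>330)
C=W[cov];m=np.ones(len(C),bool)
for i in range(8):
    A=np.c_[C[m,:2],np.ones(m.sum())];k=np.linalg.lstsq(A,C[m,2],rcond=None)[0]
    r=C[:,2]-np.c_[C[:,:2],np.ones(len(C))]@k; m=np.abs(r)<.006
print('plane',k,m.sum(),len(C),'ang',np.arctan(np.hypot(k[0],k[1])),'dir',np.degrees(np.arctan2(-k[1],-k[0])))
rect=cv2.minAreaRect(C[m][:,:2].astype(np.float32)*1000);print(rect, cv2.boxPoints(rect).tolist())
E
python3 look.py wrist w1
```

```text
t 2.35 [0.5175 0.0378 0.3157] [-0.601  0.092  0.439  1.866 -0.042  1.193  1.689] F [-0.47 -0.02  0.43]
red 1055
zmax 0.194446110650812 wing top n 248 [ 0.53610827 -0.01328809  0.19119151]
[(np.float64(0.16), np.int64(39)), (np.float64(0.164), np.int64(143)), (np.float64(0.168), np.int64(208)), (np.float64(0.172), np.int64(212)), (np.float64(0.176), np.int64(43)), (np.float64(0.18), np.int64(69)), (np.float64(0.184), np.int64(111)), (np.float64(0.188), np.int64(134)), (np.float64(0.192), np.int64(96))]
plane [-0.40500234 -0.1077757   0.35618084] 16609 16653 ang 0.3968603532042466 dir 14.901705976252106
((572.3191528320312, 31.092453002929688), (186.7888946533203, 176.4763946533203), 14.760971069335938) [[459.5250549316406, 92.62284088134766], [504.4889221191406, -78.02933502197266], [685.11328125, -30.43793487548828], [640.1494140625, 140.2142333984375]]
```

View pics/w1.png

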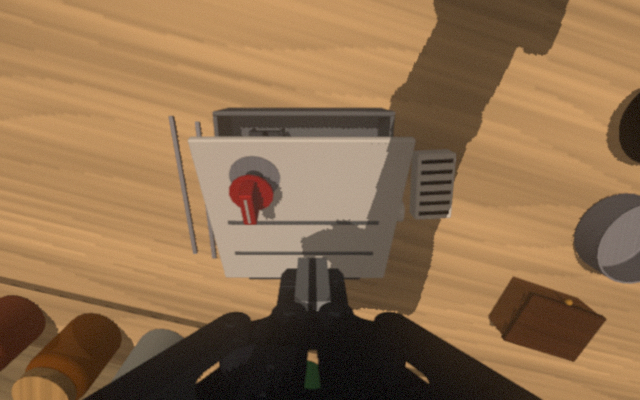

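drive_tool([
  [2, 4, 0.4],
  [6, 6.5, 0.5],
  [11, 6.5, 0.5],
  [15, 6.5, 0.5],
  [16, 6.5, 0.5],
  [16, 6.5, 0.5],
], turn=[0, 0, 0, 0, 0, 0])

```text
t: 3.15
ee_pos: [0.5054, 0.1019, 0.1562]
tool_rot: [[-0.0, -0.264, 0.965], [-0.0, 0.965, 0.264], [-1.0, -0.0, -0.0]]
wrist_force: [0.4, -0.7, 0.4]
gripper_width: 0.0002
```

drive_tool([
  [1.2, 0, 0],
  [2.2, 0, -0.3],
  [3.2, 0, -0.65],
  [4.2, 0, -1.0],
  [5.2, 0, -1.2],
  [6.0, 0, -1.4],
  [6.6, 0, -1.5],
  [7.0, 0, -1.5],
], turn=[0, 0, 0, 0, 0, 0, 0, 0])

```text
t: 4.15
ee_pos: [0.4907, 0.0974, 0.0853]
tool_rot: [[-0.0, -0.263, 0.965], [-0.0, 0.965, 0.263], [-1.0, -0.0, -0.001]]
wrist_force: [-0.8, -0.4, -0.0]
gripper_width: -0.0002
```

drive_tool([
  [0.1, 0, 0],
  [0.2, 0, 0],
  [0.3, 0, 0],
], turn=[0, 0, 0])

```text
t: 4.53
ee_pos: [0.4911, 0.0975, 0.0833]
tool_rot: [[0.0, -0.263, 0.965], [0.0, 0.965, 0.263], [-1.0, 0.0, 0.0]]
wrist_force: [-8.5, -2.7, 29.4]
gripper_width: 0.0001
```

```bash
python3 look.py side s1
```

```text
t 4.525 [0.4911 0.0975 0.0833] [-0.606  0.357  0.336  2.135 -0.186  0.676  1.693] F [-8.47 -2.66 29.38]
red 56
zmax 0.1318966947164461 wing top n 15 [ 0.50755425 -0.02650818  0.12948945]
[(np.float64(0.104), np.int64(6)), (np.float64(0.108), np.int64(23)), (np.float64(0.112), np.int64(6)), (np.float64(0.116), np.int64(4)), (np.float64(0.12), np.int64(2)), (np.float64(0.124), np.int64(3)), (np.float64(0.128), np.int64(11)), (np.float64(0.132), np.int64(1))]
plane [-0.00084709 -0.0026717   0.08336289] 1368 1425 ang 0.002802771130090708 dir 72.4082267996794
((645.403564453125, 12.08001708984375), (239.24424743652344, 440.9650573730469), 82.40888214111328) [[411.0509338378906, -77.36740112304688], [848.1513671875, -135.62008666992188], [879.7562255859375, 101.52743530273438], [442.65576171875, 159.78012084960938]]
```

View pics/s1.png

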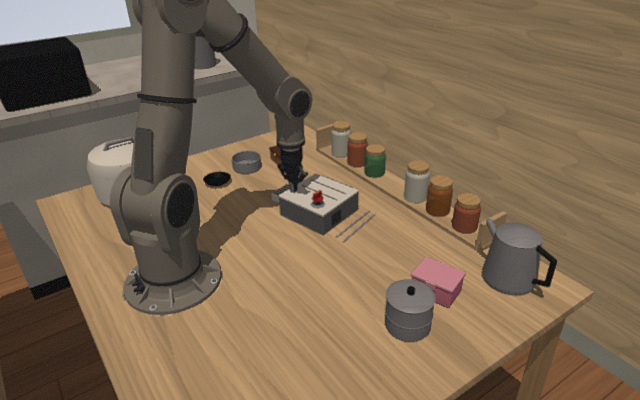

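drive_tool([
  [-3, 0, 0],
  [-8, 0, 0],
  [-12, -1, 0],
  [-12, -6, 1.3],
  [-12, -12, 2.6],
  [-12, -12, 2.6],
], turn=[0, 0, 0, 0, 0, 0])

```text
t: 5.32
ee_pos: [0.5488, -0.016, 0.2031]
tool_rot: [[0.001, -0.257, 0.966], [-0.002, 0.966, 0.257], [-1.0, -0.002, 0.001]]
wrist_force: [0.7, 0.6, -0.0]
gripper_width: -0.0
```

```bash
python3 look.py wrist w2
```

```text
t 5.325 [ 0.5488 -0.016   0.2031] [-0.479  0.265  0.464  1.942 -0.141  0.965  1.883] F [ 0.72  0.59 -0.04]
red 2027
zmax 0.13120971509086987 wing top n 721 [ 0.51224547 -0.02070661  0.12985675]
[(np.float64(0.08), np.int64(3)), (np.float64(0.084), np.int64(1)), (np.float64(0.104), np.int64(526)), (np.float64(0.108), np.int64(753)), (np.float64(0.112), np.int64(12)), (np.float64(0.116), np.int64(7)), (np.float64(0.12), np.int64(3)), (np.float64(0.124), np.int64(17)), (np.float64(0.128), np.int64(703)), (np.float64(0.132), np.int64(2))]
plane [0.00077996 0.000718   0.0817997 ] 25651 25711 ang 0.0010601285068996698 dir -137.36850936442698
((559.0352172851562, 28.0394287109375), (191.92498779296875, 177.32666015625), 14.912623405456543) [[443.4876708984375, 89.02098846435547], [489.1219482421875, -82.33319854736328], [674.582763671875, -32.94213104248047], [628.948486328125, 138.41204833984375]]
```

View pics/w2.png

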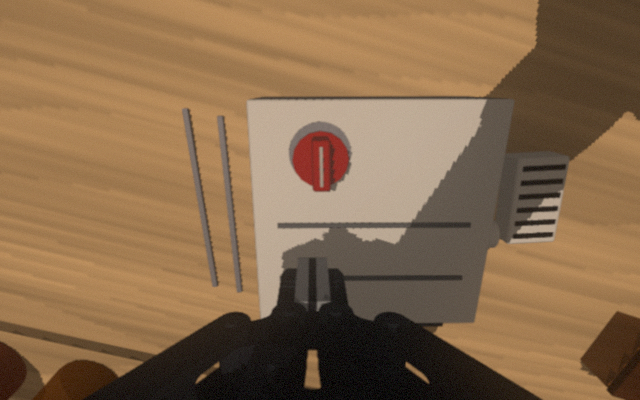

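```bash
python3 - <<'E'
from h import *
z=np.load('w2.npz');W=cloud(z['d'],arm.calibration('wrist'),z['T']);p=z['p'].astype(int)
red=(p[...,0]>90)&(p[...,0]>2.2*p[...,1])
for lo,hi in [(.124,.14),(.1,.116)]:
    m=red&(W[...,2]>lo)&(W[...,2]<hi)
    m=cv2.morphologyEx(m.astype(np.uint8),cv2.MORPH_CLOSE,np.ones((9,9)))>0
    m&=(W[...,2]>lo)&(W[...,2]<hi)
    P=W[m][:,:2].astype(np.float32)*1000
    r=cv2.minAreaRect(P);print(r,P.mean(0),W[m][:,2].mean(), cv2.minEnclosingCircle(P))
E
```

```text
((513.2158813476562, -20.416746139526367), (33.10857391357422, 11.767601013183594), 15.698863983154297) [512.4377   -20.519314] 0.1300083413327631 ((513.0812377929688, -20.21532440185547), 16.632293701171875)
((512.6901245117188, -20.038143157958984), (36.300472259521484, 38.18014144897461), 14.832934379577637) [512.0865   -20.104532] 0.10823535225366479 ((513.498046875, -19.60169219970703), 19.36592674255371)
```

drive_tool([
  [0, 0.5, -3.6],
  [0, 0.5, -3.6],
  [3, 0.5, -3.6],
  [5, 0.5, -3.6],
  [5, 0.5, -3.6],
], turn=[-0.01, -0.01, -0.01, -0.01, -0.01], grip=0.0, squeeze=20)

```text
t: 6.0
ee_pos: [0.5109, -0.0153, 0.1518]
tool_rot: [[-0.002, -0.274, 0.962], [-0.0, 0.962, 0.274], [-1.0, 0.0, -0.002]]
wrist_force: [-0.3, 0.5, 0.3]
gripper_width: 0.043
```

```bash
python3 look.py wrist w3
```

```text
t 6.0 [ 0.5109 -0.0153  0.1518] [-0.478  0.271  0.449  2.067 -0.157  0.838  1.91 ] F [-0.26  0.53  0.29]
red 2511
zmax 0.13125896105369053 wing top n 878 [ 0.50854218 -0.02158261  0.12967239]
[(np.float64(0.08), np.int64(1)), (np.float64(0.084), np.int64(1)), (np.float64(0.104), np.int64(607)), (np.float64(0.108), np.int64(901)), (np.float64(0.112), np.int64(34)), (np.float64(0.116), np.int64(41)), (np.float64(0.12), np.int64(44)), (np.float64(0.124), np.int64(64)), (np.float64(0.128), np.int64(817)), (np.float64(0.132), np.int64(1))]
plane [1.33775172e-03 1.87534715e-05 8.15501333e-02] 22489 22675 ang 0.0013378823644337268 dir -179.196843199898
((555.5068359375, 25.89611053466797), (184.98089599609375, 175.13662719726562), 15.067520141601562) [[443.4321594238281, 86.41028594970703], [488.9602355957031, -82.7051773071289], [667.58154296875, -34.618064880371094], [622.053466796875, 134.49740600585938]]
```

View pics/w3.png

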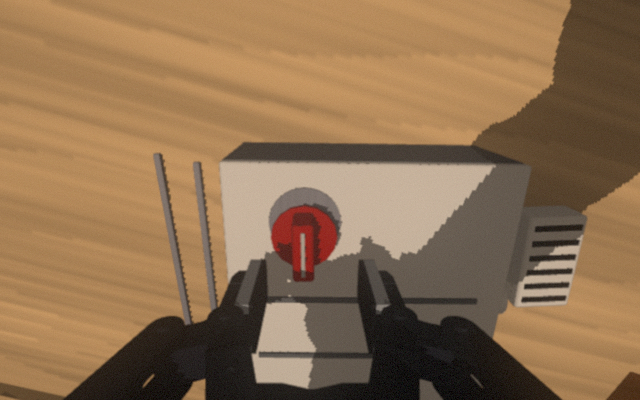

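```bash
python3 - <<'E'
from h import *
z=np.load('w3.npz');T=z['T'];c=arm.calibration('wrist');W=cloud(z['d'],c,T);p=z['p'].astype(int)
red=(p[...,0]>90)&(p[...,0]>2.2*p[...,1])
s=arm.get_state();R=np.array(s['tool_rot']);e=np.array(s['ee_pos'])
for lo,hi in [(.124,.14),(.1,.116)]:
    m=red&(W[...,2]>lo)&(W[...,2]<hi)
    m=cv2.morphologyEx(m.astype(np.uint8),cv2.MORPH_CLOSE,np.ones((9,9)))>0
    m&=(W[...,2]>lo)&(W[...,2]<hi)
    P=W[m][:,:2].astype(np.float32)*1000
    r=cv2.minAreaRect(P);print(r,P.mean(0),cv2.minEnclosingCircle(P))
    print('in tool',R.T@(np.r_[np.array(r[0])/1000,.13]-e))
# fingertip positions in tool frame: dark near points
Wt=(W-e)@R
m=(Wt[...,0]<.01)&(Wt[...,0]>-.03)&(np.abs(Wt[...,2])<.03)&(W[...,2]>.14)
for sgn in (-1,1):
    q=Wt[m&(sgn*Wt[...,1]>0)];print(sgn,len(q),np.percentile(q,[1,10,50,90,99],axis=0).round(4).tolist())
E
cat > /dev/null
```

```text
((510.72222900390625, -21.20832061767578), (29.14114761352539, 11.887048721313477), 15.834671974182129) [509.15265  -21.398859] ((510.587158203125, -20.376859664916992), 14.881163597106934)
in tool [ 0.02277606 -0.00526811 -0.0023272 ]
((512.3391723632812, -20.201980590820312), (37.27626419067383, 38.21620178222656), 23.076539993286133) [508.98474  -19.917582] ((513.5579833984375, -20.149978637695312), 19.87670135498047)
in tool [ 0.02277479 -0.00474224 -0.00049671]
-1 1480 [[-0.0298, -0.0345, -0.011], [-0.0279, -0.0327, -0.0106], [-0.0185, -0.0237, -0.0066], [-0.0068, -0.021, 0.005], [-0.0014, -0.0209, 0.011]]
1 1487 [[-0.0298, 0.0211, -0.011], [-0.028, 0.0212, -0.0106], [-0.0187, 0.0239, -0.0065], [-0.0069, 0.0328, 0.005], [-0.0013, 0.0347, 0.011]]
```

drive_tool([
  [0, -0.5, 0.1],
  [0, -0.5, 0.1],
  [1.5, -0.5, 0.1],
  [3, -0.5, 0.1],
  [3.8, -0.5, 0.1],
  [3.8, -0.5, 0.1],
], turn=[0, 0, 0, 0, 0, 0])

```text
t: 6.8
ee_pos: [0.5133, -0.0208, 0.1138]
tool_rot: [[-0.002, -0.273, 0.962], [-0.001, 0.962, 0.273], [-1.0, -0.0, -0.002]]
wrist_force: [0.5, -0.3, 0.3]
gripper_width: 0.0425
```

Close on the wing.

drive_tool([
  [0.1, 0, 0],
  [0.1, 0, 0],
  [0.1, 0, 0],
  [0.1, 0, 0],
  [0.1, 0, 0],
], turn=[0, 0, 0, 0, 0], grip=1, squeeze=20)

```text
t: 7.42
ee_pos: [0.5139, -0.0202, 0.1139]
tool_rot: [[0.0, -0.273, 0.962], [0.0, 0.962, 0.273], [-1.0, 0.0, 0.0]]
wrist_force: [-1.4, 5.6, 1.2]
gripper_width: 0.0114
```

drive_tool([
  [0, 0.03, 0],
  [0.2, 0.05, 0],
], turn=[0, 0])

```text
t: 7.68
ee_pos: [0.5138, -0.0201, 0.1118]
tool_rot: [[0.0, -0.273, 0.962], [0.0, 0.962, 0.273], [-1.0, -0.0, 0.0]]
wrist_force: [-0.2, 3.1, 1.0]
gripper_width: 0.0111
```

drive_tool([
  [0.1, 0.03, 0],
  [0.2, 0.05, 0],
], turn=[0, 0])

```text
t: 7.92
ee_pos: [0.5138, -0.02, 0.1098]
tool_rot: [[0.001, -0.272, 0.962], [-0.0, 0.962, 0.272], [-1.0, -0.0, 0.0]]
wrist_force: [0.3, 0.4, 3.3]
gripper_width: 0.0114
```

drive_tool([
  [0.1, 0, 0],
  [0.2, 0, 0],
], turn=[0, 0])

```text
t: 8.18
ee_pos: [0.5137, -0.02, 0.1078]
tool_rot: [[0.0, -0.272, 0.962], [-0.0, 0.962, 0.272], [-1.0, -0.0, 0.0]]
wrist_force: [2.1, -0.2, 4.1]
gripper_width: 0.0115
```

drive_tool([
  [0.1, 0, 0],
], turn=[0])

```text
t: 8.3
ee_pos: [0.5137, -0.0199, 0.1067]
tool_rot: [[0.0, -0.272, 0.962], [-0.0, 0.962, 0.272], [-1.0, -0.0, 0.0]]
wrist_force: [2.1, -0.5, 4.1]
gripper_width: 0.0117
```

drive_tool([
  [0.1, 0, 0],
], turn=[0])

```text
t: 8.43
ee_pos: [0.5138, -0.0199, 0.1058]
tool_rot: [[0.0, -0.272, 0.962], [-0.0, 0.962, 0.272], [-1.0, -0.0, 0.0]]
wrist_force: [2.0, -1.5, 4.9]
gripper_width: 0.0112
```

drive_tool([
  [0.06, 0, 0],
], turn=[0])

```text
t: 8.55
ee_pos: [0.5137, -0.0199, 0.1052]
tool_rot: [[0.0, -0.272, 0.962], [-0.0, 0.962, 0.272], [-1.0, -0.0, 0.0]]
wrist_force: [2.7, -2.4, 4.0]
gripper_width: 0.0107
```

drive_tool([
  [0.06, 0, 0],
], turn=[0])

```text
t: 8.68
ee_pos: [0.5137, -0.0199, 0.1046]
tool_rot: [[0.0, -0.273, 0.962], [-0.0, 0.962, 0.273], [-1.0, -0.0, 0.0]]
wrist_force: [3.1, -1.9, 4.6]
gripper_width: 0.0116
```

drive_tool([
  [0.06, 0, 0],
], turn=[0])

```text
t: 8.8
ee_pos: [0.5137, -0.0199, 0.104]
tool_rot: [[0.0, -0.273, 0.962], [-0.0, 0.962, 0.273], [-1.0, -0.0, 0.0]]
wrist_force: [3.1, -2.1, 4.4]
gripper_width: 0.0112
```

drive_tool([
  [0.06, 0, 0],
], turn=[0])

```text
t: 8.93
ee_pos: [0.5137, -0.0198, 0.1034]
tool_rot: [[0.0, -0.273, 0.962], [-0.0, 0.962, 0.273], [-1.0, -0.0, 0.0]]
wrist_force: [3.4, -3.3, 4.8]
gripper_width: 0.0116
```

drive_tool([
  [0.06, -0.02, 0.01],
], turn=[0])

```text
t: 9.05
ee_pos: [0.5137, -0.0199, 0.1027]
tool_rot: [[0.0, -0.273, 0.962], [-0.0, 0.962, 0.273], [-1.0, -0.0, 0.0]]
wrist_force: [3.3, -2.9, 4.4]
gripper_width: 0.0114
```

drive_tool([
  [0.06, -0.02, 0.02],
], turn=[0])

```text
t: 9.18
ee_pos: [0.5138, -0.0199, 0.1021]
tool_rot: [[-0.0, -0.273, 0.962], [0.0, 0.962, 0.273], [-1.0, 0.0, -0.0]]
wrist_force: [1.8, -2.0, 5.3]
gripper_width: 0.0115
```

drive_tool([
  [0.06, -0.01, 0.01],
], turn=[0])

```text
t: 9.3
ee_pos: [0.5138, -0.0199, 0.1014]
tool_rot: [[-0.001, -0.273, 0.962], [0.0, 0.962, 0.273], [-1.0, 0.0, -0.001]]
wrist_force: [1.1, -1.8, 6.1]
gripper_width: 0.0113
```

drive_tool([
  [0.05, -0.01, 0],
], turn=[0])

```text
t: 9.43
ee_pos: [0.5139, -0.02, 0.101]
tool_rot: [[-0.001, -0.273, 0.962], [0.0, 0.962, 0.273], [-1.0, 0.0, -0.0]]
wrist_force: [-0.3, -0.6, 11.1]
gripper_width: 0.011
```

drive_tool([
  [0, 0, 0],
  [0, 0, 0],
], turn=[0.1, 0.2])

```text
t: 9.68
ee_pos: [0.5139, -0.0201, 0.1011]
tool_rot: [[-0.0, -0.073, 0.997], [0.0, 0.997, 0.073], [-1.0, 0.0, -0.0]]
wrist_force: [-0.2, -2.2, 10.4]
gripper_width: 0.0114
```

```bash
python3 - <<'E'
from h import *
s=arm.get_state();print(s['ft_torque'],s['wrist_force'],s['q'])
E
python3 look.py wrist w4|head -2
```

```text
[-0.64239131  0.12846438 -0.03523925] [-0.20434661 -2.22015801 10.40419101] [-0.47569128  0.36192124  0.47052968  2.10045087 -0.24323669  0.73092843
  1.79475496]
t 9.675 [ 0.5139 -0.0201  0.1011] [-0.476  0.362  0.471  2.1   -0.243  0.731  1.795] F [-0.2  -2.22 10.4 ]
red 1953
```

View pics/w4.png

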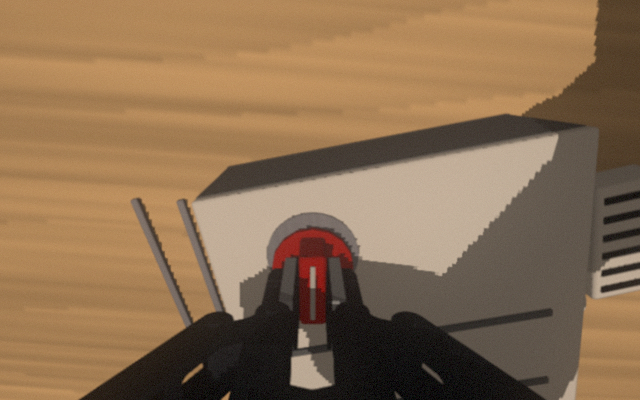

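drive_tool([
  [0, 0, 0],
  [0, 0, 0],
  [0, 0, 0],
  [0, 0, 0],
], turn=[0.15, 0.3, 0.45, 0.6])

```text
t: 10.22
ee_pos: [0.5137, -0.0205, 0.1011]
tool_rot: [[-0.001, 0.505, 0.863], [-0.0, 0.863, -0.505], [-1.0, -0.0, -0.001]]
wrist_force: [-1.6, -5.4, 10.3]
gripper_width: 0.0115
```

drive_tool([
  [0, -0.03, 0],
  [0, -0.05, 0],
  [0, -0.05, 0],
  [0, -0.05, 0],
], turn=[0.12, 0.24, 0.36, 0.45])

```text
t: 10.72
ee_pos: [0.5133, -0.0209, 0.101]
tool_rot: [[-0.001, 0.829, 0.559], [-0.0, 0.559, -0.829], [-1.0, -0.001, -0.0]]
wrist_force: [-1.6, -3.7, 11.3]
gripper_width: 0.0113
```

```bash
python3 - <<'E'
from h import *
s=arm.get_state();print(s['ft_torque'],s['wrist_force'],s['q'])
E
```

```text
[-0.93824551  0.52146778  0.03990871] [-1.55735774 -3.71913852 11.25933001] [-0.68077053  0.41989991  0.73813119  2.11144638 -0.4114162   0.75555014
  0.91340588]
```

drive_tool([
  [0, -0.02, 0],
  [0, -0.02, 0],
  [0, -0.02, 0],
], turn=[0.1, 0.2, 0.2])

```text
t: 11.1
ee_pos: [0.5131, -0.021, 0.101]
tool_rot: [[-0.001, 0.923, 0.385], [-0.0, 0.385, -0.923], [-1.0, -0.001, -0.0]]
wrist_force: [-1.9, -3.7, 11.9]
gripper_width: 0.0113
```

```bash
python3 - <<'E'
from h import *
s=arm.get_state();print(s['ft_torque'],s['wrist_force'],s['q'])
E
```

```text
[-0.87945812  0.50394872  0.02056589] [-1.92991678 -3.70011735 11.89594927] [-0.71907321  0.43682482  0.7911362   2.11353172 -0.44938886  0.76411976
  0.75321758]
```

drive_tool([
  [-0.1, 0, 0],
  [-0.2, 0, 0],
  [-0.3, 0, 0],
  [-0.35, 0, 0],
  [-0.35, 0, 0],
], turn=[0.02, 0.02, 0.02, 0.02, 0.02])

```text
t: 11.72
ee_pos: [0.5131, -0.0209, 0.1044]
tool_rot: [[-0.001, 0.93, 0.368], [-0.0, 0.368, -0.93], [-1.0, -0.001, -0.0]]
wrist_force: [-2.6, -4.7, 4.9]
gripper_width: 0.0115
```

drive_tool([
  [0, 0, 0],
  [0, 0, 0],
  [0, 0, 0],
  [0, 0, 0],
  [0, 0, 0],
], turn=[0, 0, 0, 0, 0], grip=0.0)

```text
t: 12.35
ee_pos: [0.5136, -0.0206, 0.1045]
tool_rot: [[-0.0, 0.93, 0.368], [0.0, 0.368, -0.93], [-1.0, -0.0, -0.0]]
wrist_force: [0.5, -0.7, -0.2]
gripper_width: 0.0428
```

Lift away straight up and look.

drive_tool([
  [-1, 0, 0],
  [-4, 0, 0],
  [-8, 0, 0],
  [-11, 0, -2],
  [-11, 0, -4],
  [-11, 0, -4],
], turn=[0, 0, 0, 0, 0, 0])

```text
t: 13.1
ee_pos: [0.4987, 0.0178, 0.2152]
tool_rot: [[0.0, 0.929, 0.37], [0.001, 0.37, -0.929], [-1.0, 0.001, -0.001]]
wrist_force: [0.8, -0.8, -0.1]
gripper_width: 0.0429
```

```bash
python3 look.py wrist w5; python3 - <<'E'
from h import *
z=np.load('w5.npz');W=cloud(z['d'],arm.calibration('wrist'),z['T']);p=z['p'].astype(int)
red=(p[...,0]>90)&(p[...,0]>2.2*p[...,1])
Z=W[red][:,2];Z=Z[Z>.09];top=np.percentile(Z,99);print(top)
m=red&(W[...,2]>top-.006)&(W[...,2]<top+.01)
P=W[m][:,:2].astype(np.float32)*1000
print(cv2.minAreaRect(P),W[m][:,2].mean())
E
```

```text
t 13.1 [0.4987 0.0178 0.2152] [-0.99   0.22   0.959  2.05  -0.219  0.975  0.46 ] F [ 0.8  -0.83 -0.13]
red 1135
zmax 0.12299091045885009 wing top n 420 [ 0.51233399 -0.01774461  0.12181136]
[(np.float64(0.096), np.int64(380)), (np.float64(0.1), np.int64(327)), (np.float64(0.104), np.int64(4)), (np.float64(0.108), np.int64(2)), (np.float64(0.112), np.int64(2)), (np.float64(0.116), np.int64(4)), (np.float64(0.12), np.int64(416))]
plane [0.00089652 0.00073097 0.08160282] 27830 27866 ang 0.0011567496031525111 dir -140.8083182606546
((559.912353515625, 39.673614501953125), (198.68031311035156, 198.1031494140625), 15.070170402526855) [[438.235107421875, 109.48999786376953], [489.7423095703125, -81.80001068115234], [681.589599609375, -30.14276885986328], [630.0823974609375, 161.14724731445312]]
0.12299091045885009
((512.99560546875, -19.059391021728516), (10.892932891845703, 32.25395965576172), 21.659748077392578) 0.12182475815491989
```

View pics/w5.png

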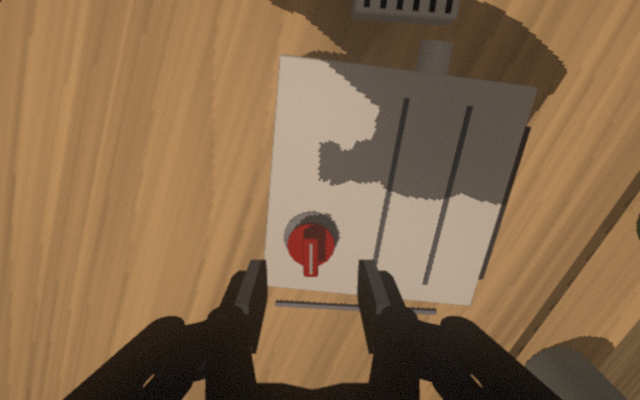

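```bash
python3 -c "
from workcell import arm
print(arm.sign_off())"
```

```text
the job is handed in; nothing more can be done
None
```

The cover is shut and the wing stud is locked; I handed the job in at about 13 s, well inside the 51 s limit. The sign-off gives no verdict, so this rests on my own measurements.

- **Cover:** I pushed it down with closed fingers at the bare place. The last wrist picture shows it flat to within about 0.001 rad. The fingers reached 29 N on the cover once it met its limit; that is more than it needed.
- **Stud:** I gripped the wing at 20 N and pushed in small steps until the force jumped from 6 N to 11 N, about 6 N on the pad. I then turned it clockwise, with the force peaking at 11.9 N including the spring. After easing up 3.5 mm I opened the fingers.
- **Final check:** After lifting away, the wing stands crosswise at about 1.46 rad. The stud stays about 8 mm in by itself, and the wrist force is about zero with the arm clear.
- **Bystanders:** The arm kept clear of them, and the cartridge and chopsticks looked undisturbed in the wrist pictures. I did not measure any bystander's position afterwards.

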